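# Set the table caddy in order

### The arm

A 6-joint arm with a two-finger parallel gripper is mounted at the origin on a cart in front of the work surface, level with it; the furniture and walls round the work are solid. World frame = base frame: x ahead of the robot, y to its left, z up, the work surface at z = 0. Lengths are in m, angles in rad, forces in N, time in s.
With the tool pointing down it reaches from about 0.375 to 0.9 m from the base axis. Payload 3.1 kg.
Tool frame: the origin (TCP) lies between the finger pads; the fingertips stand 8 mm ahead of it and the grasp point (between the pads) lies 11 mm behind it; z points along the fingers, y is the line along which they close (so a half turn about z gives the same grasp; the last joint's range is limited). The gripper opens to 87 mm and grips with 3 to 60 N. Pads are 19 mm wide; open, the fingers measure 117 mm over their backs; the gripper's body (75 mm by 190 mm) begins 51 mm behind the grasp point.
Start: joints at [1.155, 0.527, 1.433, -0, 1.181, -0.178], TCP at [0.147, 0.607, 0.231] pointing down, gripper open.
Joint ranges: [-3.08, 3.08], [-0.75, 2.2], [0.22, 2.44], [-1.43, 4.57], [0, 2.65], [-2.85, 2.85]. Speed limits (rad/s): [2.79, 2.79, 3.14, 3.14, 3.14, 3.14].

### API

Orientations are given as a unit quaternion [x, y, z, w].
In Python, from rig import robot, vision, job gives the robot as it stands.
- The arm moves only by the shell command python3 -m handwheel 'ROWS' [OPENING] [FORCE]. ROWS is JSON, a list of rows, each a list of 4 numbers: the shift along the tool's x, y, z as a fraction of full scale, then the turn about the tool's z as a fraction of full scale. A call has 1 to 20 rows; each row is the pose to reach, as a shift and turn from the pose commanded when the call began, along the tool's axes at that moment, turning the shorter way round; what a row does not reach only later rows make up. Full scale, the value 1, is 300 mm for a shift and 2 pi rad for a turn. A row lasts 1/12 s, in which the tool goes at most 41.7 mm and 7.16 degrees, less where a joint would pass 70% of its speed; a pose out of reach is approached as far as the arm can. A call with a number of a shift or a turn outside -1 to 1 is refused whole. A call with a gripper value outside its range is refused whole. OPENING is the opening in per cent of the stroke, from 0 (shut) to 100 (fully open), set as the call begins (- or left out, the last holds). The fingers move at their own pace and stop on an object; FORCE is the grip in N (left out, the last holds). Time passes only in rows, so rows that repeat a pose let the fingers close. It gives the time, the measured TCP pose, the force, the opening and the grip force at its end, in the units of the state.
- robot.get_obs(): the state, without advancing time (a new reading comes with each control period).
- vision.camera(name): name is "side" or "top"; returns a dict with "frame" (480x640x3 uint8, red, green, blue), "K" (3x3 intrinsics, pixels), "k1" (the pictures are not rectified: a ray, as slopes to the right and down, at radius r is drawn at 1 + k1 r^2 times it, then the intrinsics apply), "cam_to_world" (4x4, takes a point from camera to world coordinates). Camera axes: x right, y down, z forward; pixel columns grow to the right and rows downward; lengths in m; the calibration is good to about 2 mm. A picture is of the moment at which its call begins. There is no depth.
- job.hand_in(): hands the job in; it is judged then, once.
Trained networks look in the newest picture that a camera, given by its name, has taken for a name from the list of things; names that differ only in an ending like _2 or _b are one class to them, and where a whole thing is asked for, a point or a joint stands for the part that bears it (a point fixed in the world has none). Each returns a list of dicts, best first, with "conf" (0 to 1); they miss things now and then, are a little off and sometimes report something else, mostly with a low value. They report only what shows in the picture. A call takes as long as a camera call. They do not tell look-alikes from the thing itself.
- vision.look_for(camera, label): "point" ([row, column] in pixels, amid what is visible of it).
- vision.outline_of(camera, label): "mask" (480x640 bool, what is visible of it) and "point" ([row, column] in pixels, amid what is visible of it).
The state is a dict: "time": time; "q": joint angles; "joint_velocities": joint speeds; "joint_torque": joint torques, N m; "position": TCP position; "tool_rot": TCP orientation; "ft_force": force on the tool from outside, world axes, zero at the start; "moment": the same for the moment, N m; "grip_width": finger opening in m; "grip_force": force on a finger pad.
Only numpy, scipy, OpenCV 4.12 (cv2) and the standard library are available. Lean on these libraries where they do the work, as an engineer would, in place of code of your own. Each camera call takes 0.05 s, during which the arm holds its last target. There are 200 camera calls.

### The job

Get the caddy ready for the table. Its row should read from its wide end cell: red-lidded jar in that end cell, next to it the salt shaker, then the tall pepper mill that waits beside the caddy, in the other wide cell, so that the salt stands between the two, and the spice jar in the narrow end cell beyond the mill; the salt and the spice jar have been left in the wide cells, so they must move over first. Set each thing down gently on the cell's floor, always upright, and leave the mug, the timer and the green glass where they stand.

Things in the scene. Friction and masses are not known exactly. Their poses are not given: they have to be found in the camera images.
- caddy: Loose oak caddy, 0.9 kg, 318 x 98 mm, turned any way. Origin: centre of its underside; x along its row of 4 open cells, z up. Cell centres at x = -110 (wide), -33 (narrow), +44 (wide), +121 mm (narrow), y = 0; inside 82 mm (wide) or 60 mm (narrow) along x, 82 mm along y. Cell floors are 12 mm above the worktop, wall tops 42 mm; a dowel hand-grip across each end, top 79 mm.
- salt_shaker: Small clear glass salt shaker with a domed grey steel top, round, 44 mm across and 90 mm tall (glass body straight-sided up to 66 mm, dome 34 mm wide above), 0.1 kg. At the start it stands in one of the caddy's two wide cells. Origin at the centre of its underside, z up.
- spice_jar: Small spice jar with a gold-yellow screw cap and a printed label, 42 mm across and 96 mm tall, 0.11 kg. At the start it stands in the other wide cell of the caddy. Origin at the centre of its underside, z up.
- honey_jar: Squat glass jar with a red screw lid, 100 mm tall, 60 mm across the body and 65 mm across the overhanging lid (from 88 mm up to the top), which is the best place to grip it, 0.44 kg; it fits the wide cells only. At the start it stands on the worktop to one side of the caddy. Origin at the centre of its underside, z up.
- pepper_mill: Tall dark wooden pepper mill, 58 mm across at the foot, 170 mm tall, 0.18 kg; rounded head 49 mm across, 123 to 159 mm up, a small knob above; head fixed to the body. It starts on the worktop on the caddy's other side (a like mill far off in the right-hand window corner belongs to the kitchen). Origin at the centre of its underside, z up.
- kitchen_timer: Round orange and white wind-up timer, 65 mm across, 48 mm tall; a bystander. Origin at the centre of its underside, z up.
- mug: White mug with a dark pattern, 79 mm across, 115 mm with its handle, 98 mm tall; a bystander. Origin on its underside, 18 mm from the cup's axis towards the handle, z up.
- green_glass: Green glass tumbler, 80 mm across, 116 mm tall; a bystander. Origin at the centre of its underside, z up.
Mind the look-alikes: they are no part of the job. What is shaped like the spice_jar but purple is not meant.

How it is judged:
By the outcome, as a careful person would: the job done as asked, in the order asked, and still so for the second after the job is handed in, with the robot touching nothing.
It also fails if it takes over 96 s, if anything falls off the work surface, if the arm or the gripper's body presses on something with over 40 N, if the wrist force passes 120 N, or if a joint passes its speed limit or range.

## Working session

There is one attempt and no reset: what is moved stays moved. The work goes in short steps, Python scripts to look and compute and a shell command to move; the robot and the scene stay as the last step left them, time stands still between calls to the robot, and variables do not carry over. Pictures are saved under pics/ and viewed, at most 16 in all, crops included, and the job is handed in when it is done.

```bash
ls; mkdir -p pics; python3 - <<'E'
from rig import robot, vision, job
import cv2, numpy as np
for n in ("top","side"):
    c=vision.camera(n); cv2.imwrite(f"pics/{n}0.png",c["frame"][:,:,::-1])
    print(n,c["K"],c["k1"],np.round(c["cam_to_world"],3))
    for l in ["caddy","salt_shaker","spice_jar","honey_jar","pepper_mill","kitchen_timer","mug","green_glass"]:
        print(l,[(np.round(d["point"]).tolist(),round(d["conf"],2)) for d in vision.look_for(n,l)])
o=robot.get_obs();print(o)
E
```

```text
pics
top [[452.7631267    0.         324.14693317]
 [  0.         452.7631267  241.80746669]
 [  0.           0.           1.        ]] -0.007284723180121098 [[-0.027 -0.996  0.086  0.446]
 [-1.     0.028  0.011 -0.015]
 [-0.013 -0.086 -0.996  1.043]
 [ 0.     0.     0.     1.   ]]
caddy [([235.0, 311.0], 0.63)]
salt_shaker [([245.0, 323.0], 0.61)]
spice_jar [([177.0, 228.0], 0.86), ([187.0, 288.0], 0.72)]
honey_jar [([267.0, 176.0], 0.84)]
pepper_mill [([246.0, 455.0], 0.63)]
kitchen_timer [([338.0, 223.0], 0.57)]
mug [([141.0, 416.0], 0.56)]
green_glass [([164.0, 176.0], 0.61)]
side [[578.5289148    0.         325.33243072]
 [  0.         578.5289148  235.53764518]
 [  0.           0.           1.        ]] -0.16986662922506898 [[ 0.835 -0.266  0.482 -0.137]
 [-0.55  -0.425  0.719 -0.972]
 [ 0.014 -0.865 -0.501  0.725]
 [ 0.     0.     0.     1.   ]]
caddy [([248.0, 323.0], 0.69)]
salt_shaker [([235.0, 328.0], 0.92)]
spice_jar [([205.0, 352.0], 0.67), ([187.0, 337.0], 0.59)]
honey_jar [([188.0, 253.0], 0.82)]
pepper_mill [([288.0, 404.0], 0.58)]
kitchen_timer [([225.0, 211.0], 0.88)]
mug [([247.0, 465.0], 0.79)]
green_glass [([167.0, 318.0], 0.65), ([248.0, 322.0], 0.47)]
{'time': 0.9, 'q': array([ 1.15449880e+00,  5.27460489e-01,  1.43268276e+00, -2.43950111e-05,
        1.18143467e+00, -1.78470679e-01]), 'joint_velocities': array([-0.00036108,  0.00119027,  0.0009734 ,  0.00111714,  0.00200239,
        0.00094179]), 'joint_torque': array([-6.40051403e-04, -4.39994681e+01, -1.76985794e+01,  6.33862568e-02,
        5.03008347e-02, -1.11989019e-05]), 'position': array([0.14719527, 0.607396  , 0.2305782 ]), 'tool_rot': array([1.18628776e-01, 9.92938676e-01, 3.73664664e-06, 1.29478160e-05]), 'ft_force': array([-0.57271943,  0.27699251,  0.00645756]), 'moment': array([0.04427666, 0.00597118, 0.03475047]), 'grip_force': 0.0, 'grip_width': 0.08712185680619774}
```

View pics/top0.png

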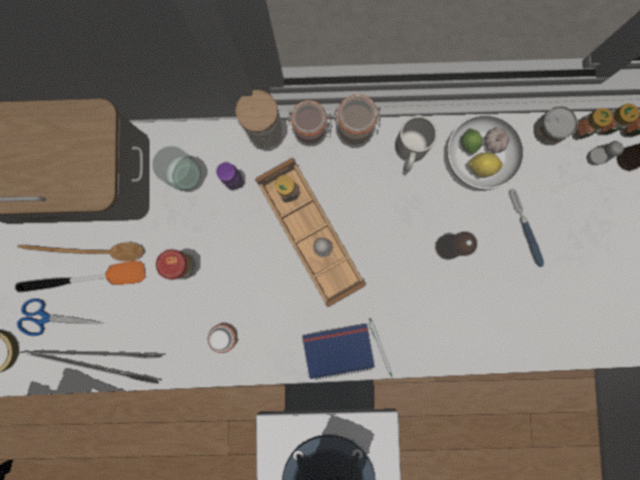

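View pics/side0.png

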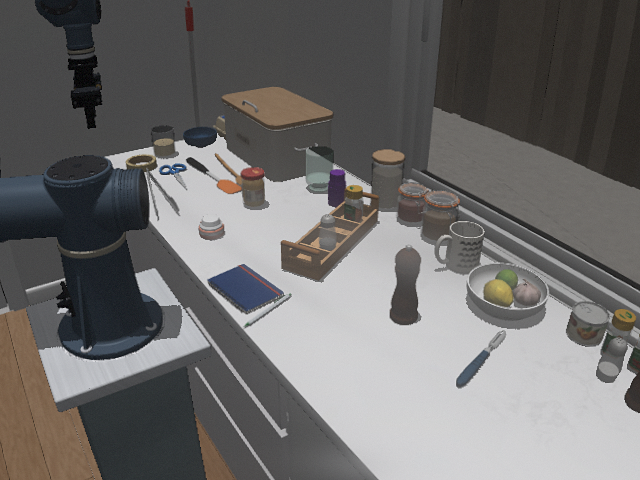

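The top view shows the caddy running from (275,170), the wide end cell holding the gold-capped spice jar at (287,187), to (345,292), the narrow end. The salt is in the other wide cell at (322,246), the honey jar at (173,264) and the mill at (455,245).

Spice-jar candidates are the gold cap at (287,187) in the caddy and a purple one at (228,176). The gold one is meant.

Next I fit poses to the outlines.

```bash
cat > h.py <<'E'
from rig import robot, vision, job
import cv2, numpy as np
from scipy.optimize import minimize
from scipy.spatial.transform import Rotation as R
def proj(c,P):
    T=np.linalg.inv(c["cam_to_world"]); p=np.asarray(P)@T[:3,:3].T+T[:3,3]
    s=p[:,:2]/p[:,2:]; s=s*(1+c["k1"]*(s**2).sum(1,keepdims=True))
    return s@c["K"][:2,:2].T+c["K"][:2,2]
def ray(c,rc,z):
    s0=np.linalg.solve(c["K"],[rc[1],rc[0],1])[:2]; s=s0
    for _ in range(10): s=s0/(1+c["k1"]*(s@s))
    M=c["cam_to_world"]; d=M[:3,:3]@[s[0],s[1],1]; t=(z-M[2,3])/d[2]
    return (M[:3,3]+t*d)
def cyl(x,y,prof):
    a=np.linspace(0,2*np.pi,32)
    return np.vstack([np.c_[x+r*np.cos(a),y+r*np.sin(a),0*a+z] for z,r in prof])
def caddy(x,y,w):
    b=[[sx*.159,sy*.049,z] for sx in(-1,1) for sy in(-1,1) for z in(0,.042)]+[[sx*.155,sy*.049,.079] for sx in(-1,1) for sy in(-1,1)]
    return R.from_euler("z",w).apply(b)+[x,y,0]
def iou(c,P,mask):
    m=np.zeros((480*4,640*4),np.uint8); h=cv2.convexHull(np.round(proj(c,P)*4+1.5).astype(np.int32))
    cv2.fillConvexPoly(m,h,1); m=cv2.resize(m.astype(np.float32),(640,480),interpolation=cv2.INTER_AREA)
    return np.minimum(m,mask).sum()/np.maximum(m,mask).sum()
def fit(views,f,x0):
    st=np.array([.012,.012,.1][:len(x0)]); S=np.vstack([x0,x0+np.diag(st)])
    r=minimize(lambda v:-np.mean([iou(c,f(*v),m) for c,m in views]),x0,method="Nelder-Mead",options=dict(initial_simplex=S,xatol=2e-4,fatol=1e-4))
    return r.x,-r.fun
PROF=dict(salt_shaker=[(.0,.022),(.066,.022),(.09,.012)],spice_jar=[(.0,.021),(.096,.021)],honey_jar=[(0,.03),(.088,.0325),(.1,.0325)],
  pepper_mill=[(0,.029),(.159,.02),(.141,.0245),(.17,.006)])
def go(x,y,z,yaw=None):
    "print rel. shift (fractions) and turn to a TCP target; yaw = world angle of the closing line"
    o=robot.get_obs(); Q=R.from_quat(o["tool_rot"]); s=Q.inv().apply(np.array([x,y,z])-o["position"])/.3
    t=0
    if yaw is not None:
        v=Q.inv().apply([np.cos(yaw),np.sin(yaw),0]); t=np.arctan2(-v[0],v[1]); t=(t+np.pi/2)%np.pi-np.pi/2
    print("go",np.round(s,3),"turn",round(t/2/np.pi,4),"q6",round(o["q"][5],2),"dq6",round(t,2),"t",round(o["time"],1))
E
python3 - <<'E'
from h import *
cs={n:vision.camera(n) for n in("top","side")}
def best(n,l,near=None):
    L=vision.outline_of(n,l)
    if near: L=sorted(L,key=lambda d:np.hypot(*(np.array(d["point"])-near)))
    return L[0]["mask"] if L else None
near={"spice_jar":{"top":(187,288),"side":(205,352)}}
ov={n:cs[n]["frame"].copy() for n in cs}
M={}
for l in PROF:
    z=.012 if l[0:2] in("sa","sp") else 0
    M[l]={n:best(n,l,near.get(l,{}).get(n)) for n in cs}
    rc=np.argwhere(M[l]["top"]).mean(0); x0=ray(cs["top"],rc,.05)[:2]
    for ns in(["top"],["top","side"]):
        f=lambda x,y:cyl(x,y,[(max(a+z,.03 if z else 0),b) for a,b in PROF[l]])
        v,s=fit([(cs[n],M[l][n]) for n in ns],f,x0); print(l,ns,np.round(v,4),round(s,3))
    for n in cs: cv2.polylines(ov[n],[cv2.convexHull(np.round(proj(cs[n],f(*v))).astype(np.int32))],True,(0,255,0),1)
a=ray(cs["top"],(175,277),.05);b=ray(cs["top"],(292,345),.05);d=b-a
x0=[*((a+b)/2)[:2],np.arctan2(d[1],d[0])]
for ns in(["top"],["side"],["top","side"]):
    vs=[]
    for n in ns:
        m=best(n,"caddy")
        if n=="top": m=m|M["salt_shaker"][n]|M["spice_jar"][n]; m=cv2.morphologyEx(m.astype(np.uint8),cv2.MORPH_CLOSE,np.ones((9,9)))
        else: m=m|M["salt_shaker"][n]|M["spice_jar"][n]
        vs.append((cs[n],m))
    v,s=fit(vs,caddy,x0); print("caddy",ns,np.round(v,4),round(s,3))
    if ns==["top"]: vt=v
v=vt
c,s=np.cos(v[2]),np.sin(v[2])
for x in(-.11,-.033,.044,.121): print("cell",x,np.round([v[0]+x*c,v[1]+x*s],4))
for n in cs:
  for zz,col in((.012,(255,0,0)),(.042,(255,0,255))):
    for x,w in((-.11,.041),(-.033,.03),(.044,.041),(.121,.03)):
        P=R.from_euler("z",v[2]).apply([[x+i*w,j*.041,zz] for i,j in((-1,-1),(1,-1),(1,1),(-1,1))])+[v[0],v[1],0]
        cv2.polylines(ov[n],[np.round(proj(cs[n],P)).astype(np.int32)],True,col,1)
A=cv2.resize(ov["top"][120:320,140:500],None,fx=2.2,fy=2.2); cv2.imwrite("pics/ov.png",A[:,:,::-1])
A=cv2.resize(ov["side"][140:340,220:480],None,fx=3,fy=3); cv2.imwrite("pics/ovs.png",A[:,:,::-1])
E
```

```text
salt_shaker ['top'] [ 0.5222 -0.0008] 0.781
salt_shaker ['top', 'side'] [ 0.5193 -0.0028] 0.786
spice_jar ['top'] [0.6489 0.0741] 0.904
spice_jar ['top', 'side'] [0.6488 0.0742] 0.871
honey_jar ['top'] [0.4906 0.3173] 0.931
honey_jar ['top', 'side'] [0.4897 0.3182] 0.925
pepper_mill ['top'] [ 0.5149 -0.2876] 0.917
pepper_mill ['top', 'side'] [ 0.5145 -0.287 ] 0.875
caddy ['top'] [ 0.5544  0.0259 -2.6498] 0.936
caddy ['side'] [ 0.5574  0.0281 -2.6446] 0.786
caddy ['top', 'side'] [ 0.5555  0.0259 -2.6431] 0.858
cell -0.11 [0.6514 0.0779]
cell -0.033 [0.5835 0.0415]
cell 0.044 [0.5157 0.0051]
cell 0.121 [ 0.4478 -0.0312]
```

View pics/ov.png

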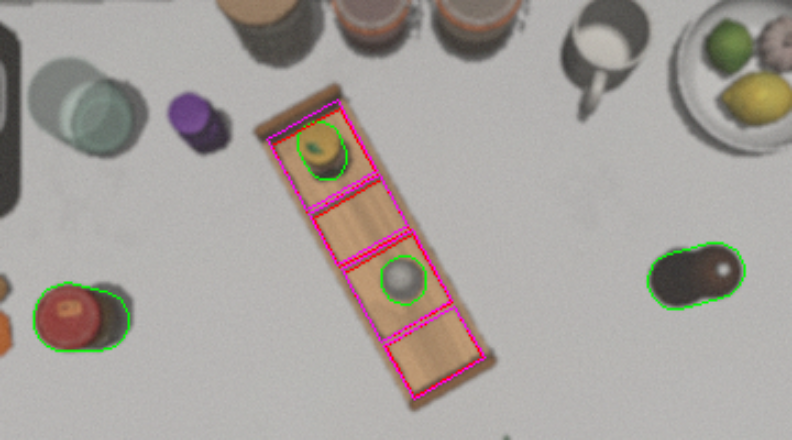

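View pics/ovs.png

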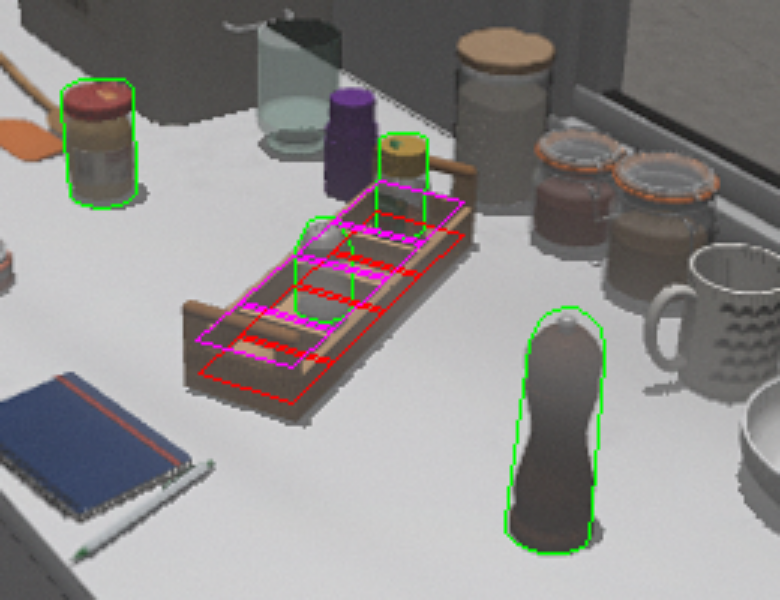

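The overlay fits both views: cells, salt, gold-capped spice jar, honey jar and mill all line up. Now I work out the move to above the salt.

```bash
python3 - <<'E'
from h import *
go(.5200,-.0022,.19,-2.6498+np.pi/2)
E
```

```text
go [-1.686 -1.682  0.135] turn -0.1161 q6 -0.18 dq6 -0.73 t 1.6
```

```bash
python3 -m handwheel '[[-0.85,-0.84,0.07,-0.06],[-0.85,-0.84,0.07,-0.06],[-0.85,-0.84,0.07,-0.06],[-0.85,-0.84,0.07,-0.06],[-0.85,-0.84,0.07,-0.06],[-0.85,-0.84,0.07,-0.06],[-0.85,-0.84,0.07,-0.06],[-0.85,-0.84,0.07,-0.06],[-0.85,-0.84,0.07,-0.06],[-0.85,-0.84,0.07,-0.06],[-0.85,-0.84,0.07,-0.06]]' 100; python3 -c "
from h import *
go(.5200,-.0022,.19,-2.6498+np.pi/2)"
```

```text
time: 2.52
position: [0.3366, 0.3015, 0.2097]
tool_rot: [-0.067, 0.998, 0.0, 0.0]
ft_force: [-0.1, -0.3, -0.1]
grip_width: 0.0871
grip_force: 0.0
go [-0.47  -1.085  0.065] turn -0.0568 q6 -1.22 dq6 -0.36 t 2.5
```

```bash
python3 -m handwheel '[[-0.46,-1,0.07,-0.0568],[-0.46,-1,0.07,-0.0568],[-0.46,-1,0.07,-0.0568],[-0.46,-1,0.07,-0.0568],[-0.46,-1,0.07,-0.0568],[-0.46,-1,0.07,-0.0568],[-0.46,-1,0.07,-0.0568],[-0.46,-1,0.07,-0.0568],[-0.46,-1,0.07,-0.0568],[-0.46,-1,0.07,-0.0568],[-0.46,-1,0.07,-0.0568]]'; python3 -c "
from h import *
c=vision.camera('top');d=vision.look_for('top','salt_shaker')
cv2.imwrite('pics/a1.png',cv2.resize(c['frame'][150:310,220:420],None,fx=3,fy=3)[:,:,::-1])
go(.5200,-.0022,.19,-2.6498+np.pi/2)"
```

```text
time: 3.43
position: [0.5142, 0.0252, 0.1883]
tool_rot: [-0.245, 0.969, 0.001, -0.0]
ft_force: [-0.8, 0.1, -0.3]
grip_width: 0.0869
grip_force: 0.0
go [ 0.024 -0.095 -0.006] turn 0.001 q6 -2.24 dq6 0.01 t 3.5
```

```bash
python3 -m handwheel '[[0.024,-0.095,0,0],[0.024,-0.095,0,0],[0.024,-0.095,0.1,0],[0.024,-0.095,0.2,0],[0.024,-0.095,0.28,0],[0.024,-0.095,0.34,0],[0.024,-0.095,0.38,0],[0.024,-0.095,0.41,0],[0.024,-0.095,0.43,0],[0.024,-0.095,0.441,0],[0.024,-0.095,0.441,0]]'; python3 -c "
from h import *
go(.5200,-.0022,.057,-2.6498+np.pi/2)
c=vision.camera('side')
cv2.imwrite('pics/a2.png',cv2.resize(c['frame'][130:300,240:440],None,fx=3,fy=3)[:,:,::-1])"
```

```text
time: 4.45
position: [0.521, -0.0033, 0.0562]
tool_rot: [-0.246, 0.969, 0.0, -0.0]
ft_force: [-0.5, 0.5, -0.4]
grip_width: 0.087
grip_force: 0.0
go [ 0.001  0.005 -0.003] turn 0.0008 q6 -2.29 dq6 0.01 t 4.5
```

View pics/a2.png

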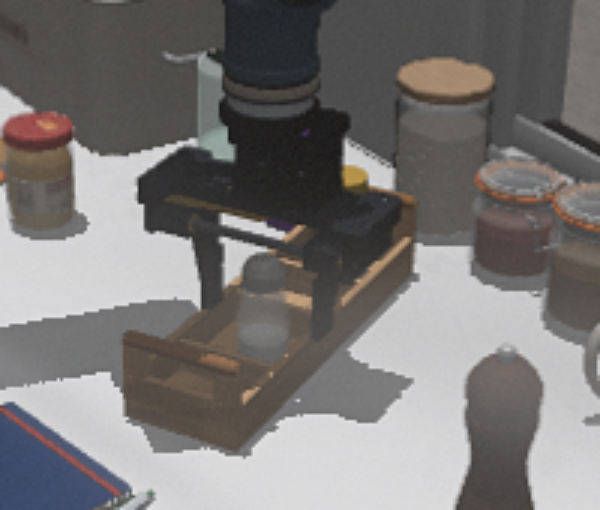

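The salt stands between the fingers (around (262,310) in the crop). I close the gripper.

```bash
python3 -m handwheel '[[0,0,0,0],[0,0,0,0],[0,0,0,0],[0,0,0,0],[0,0,0,0],[0,0,0,0],[0,0,0,0],[0,0,0,0]]' 30 12; python3 -c "
from h import *
go(.5835,.0415,.11,-2.6498+np.pi/2)"
```

```text
time: 5.17
position: [0.521, -0.0039, 0.0562]
tool_rot: [-0.245, 0.969, 0.0, -0.0]
ft_force: [-1.4, 0.8, 1.2]
grip_width: 0.0418
grip_force: 0.5
go [-0.255  0.034 -0.179] turn 0.0006 q6 -2.29 dq6 0.0 t 5.2
```

```bash
python3 -m handwheel '[[0,0,0,0],[0,0,0,0],[0,0,0,0]]' 20 12
```

```text
time: 5.42
position: [0.5209, -0.0039, 0.0562]
tool_rot: [-0.246, 0.969, 0.0, -0.0]
ft_force: [-1.3, 0.6, 1.6]
grip_width: 0.0394
grip_force: 11.9
```

```bash
python3 -c "
from h import *
c=vision.camera('side');t=vision.camera('top')
A=cv2.resize(c['frame'][170:290,270:390],None,fx=3.3,fy=4)
B=cv2.resize(t['frame'][180:300,260:380],None,fx=3.3,fy=4)
cv2.imwrite('pics/a3.png',np.hstack([A,B])[:,:,::-1])"
```

```text
(no output)
```

View pics/a3.png

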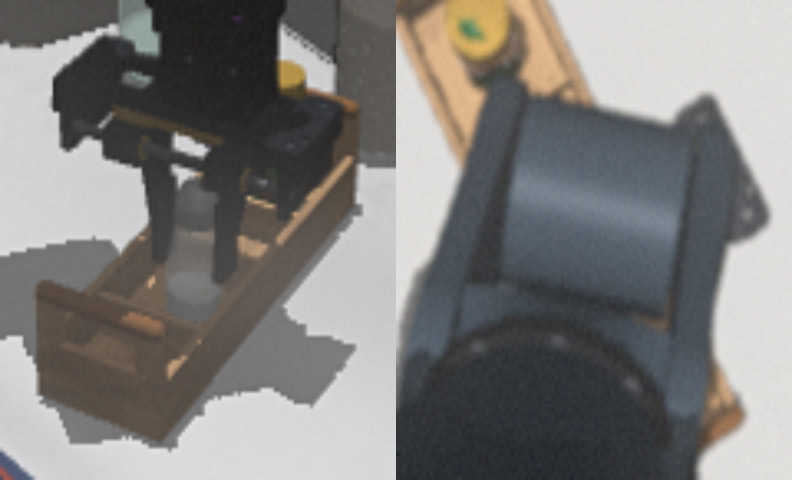

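```bash
python3 -c "
from h import *
c=vision.camera('side');d=vision.outline_of('side','salt_shaker')
u=np.array([np.cos(-2.6498),np.sin(-2.6498)]);w=np.array([-u[1],u[0]])
for e in d[:2]:
  m=e['mask'];r,k=np.where(m);print(e['conf'],e['point'],r.min(),r.max(),k.min(),k.max())
  f=lambda x,y:cyl(x,y,[(.012,.022),(.078,.022),(.102,.012)])
  v,s=fit([(c,m)],f,np.array([.521,-.004]));print(v,s,(v-[.521,-.0039])@u,(v-[.521,-.0039])@w)
  print(ray(c,(215,329.7),.101))
"
```

```text
0.77 [235.7, 327.5] 216 249 321 336
[0.52969531 0.00925391] 0.5824567675590515 -0.013876176256656263 -0.007489021404740025
[ 0.5232643  -0.00498031  0.101     ]
```

```bash
python3 -m handwheel '[[0,0,-0.02,0],[0,0,-0.06,0],[0,0,-0.12,0],[0,0,-0.18,0],[0,0,-0.18,0]]'; python3 -c "
from h import *
c=vision.camera('side')
cv2.imwrite('pics/a4.png',cv2.resize(c['frame'][150:270,270:390],None,fx=4,fy=4)[:,:,::-1])
go(.5835,.0415,.11,-2.6498+np.pi/2)"
```

```text
time: 6.03
position: [0.5236, -0.0046, 0.1133]
tool_rot: [-0.246, 0.969, -0.002, 0.003]
ft_force: [0.4, 0.0, -1.1]
grip_width: 0.0392
grip_force: 11.8
go [-0.251  0.038  0.007] turn 0.0007 q6 -2.29 dq6 0.0 t 6.1
```

View pics/a4.png

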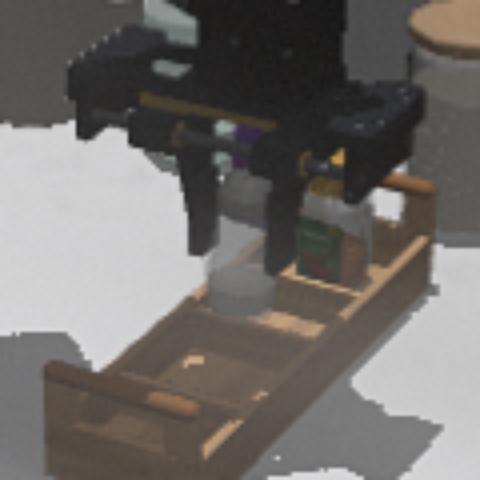

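```bash
python3 -m handwheel '[[-0.08,0.01,0,0],[-0.16,0.025,0,0],[-0.23,0.035,0,0],[-0.251,0.038,0,0],[-0.251,0.038,0,0],[-0.251,0.038,0.05,0],[-0.251,0.038,0.1,0],[-0.251,0.038,0.14,0],[-0.251,0.038,0.16,0],[-0.251,0.038,0.17,0],[-0.251,0.038,0.175,0],[-0.251,0.038,0.18,0],[-0.251,0.038,0.183,0],[-0.251,0.038,0.183,0]]'; python3 -c "
from h import *
c=vision.camera('side')
cv2.imwrite('pics/a5.png',cv2.resize(c['frame'][150:290,270:410],None,fx=4,fy=4)[:,:,::-1])
go(.5835,.0415,.056,-2.6498+np.pi/2)"
```

```text
time: 7.25
position: [0.5823, 0.0418, 0.0562]
tool_rot: [-0.246, 0.969, -0.0, 0.001]
ft_force: [-1.1, -0.4, 2.6]
grip_width: 0.0397
grip_force: 12.0
go [-0.003 -0.003  0.001] turn 0.0007 q6 -2.19 dq6 0.0 t 7.3
```

View pics/a5.png

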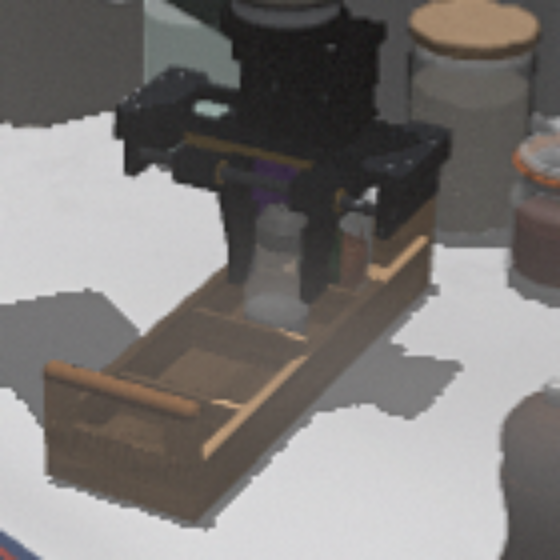

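The salt is in the narrow cell, with contact at about 3 N. I release and rise.

```bash
python3 -m handwheel '[[0,0,0,0],[0,0,0,0],[0,0,0,0],[0,0,0,0],[0,0,0,0],[0,0,-0.03,0],[0,0,-0.1,0],[0,0,-0.2,0],[0,0,-0.3,0],[0,0,-0.37,0],[0,0,-0.37,0]]' 100; python3 -c "
from h import *
go(.6488,.0742,.06,-2.6498+np.pi/2)"
```

```text
time: 8.22
position: [0.5853, 0.0416, 0.1719]
tool_rot: [-0.246, 0.969, -0.002, 0.005]
ft_force: [1.4, 0.2, 0.9]
grip_width: 0.0871
grip_force: 0.0
go [-0.235 -0.003  0.375] turn 0.0007 q6 -2.19 dq6 0.0 t 8.2
```

```bash
python3 -c "
from h import *
c=vision.camera('top')
for rc in [(149,264),(140,280),(142,312),(141,350)]: print(rc,ray(c,rc,0).round(3),ray(c,rc,.1).round(3))
# caddy recheck and salt
m=vision.outline_of('top','caddy')
print(m[0]['conf'] if m else None)
cv2.imwrite('pics/a6.png',cv2.resize(c['frame'][90:320,200:400],None,fx=2.5,fy=2.5)[:,:,::-1])
"
```

```text
(149, 264) [0.759 0.131 0.   ] [0.729 0.117 0.1  ]
(140, 280) [0.78  0.093 0.   ] [0.748 0.083 0.1  ]
(142, 312) [0.773 0.018 0.   ] [0.741 0.015 0.1  ]
(141, 350) [ 0.772 -0.072  0.   ] [ 0.741 -0.066  0.1  ]
0.95
```

View pics/a6.png

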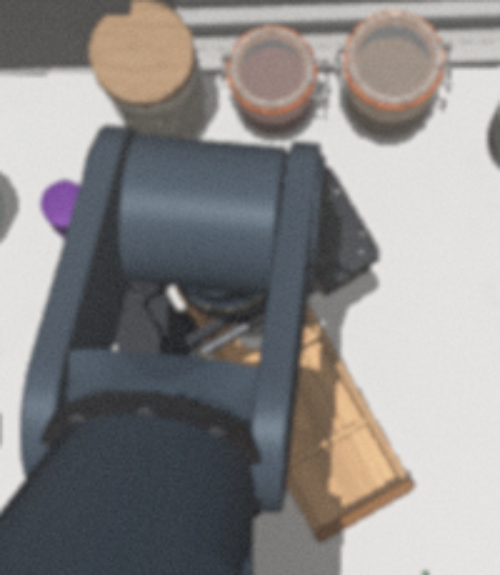

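The picture shows the salt cell under the wrist, the rear jars clear (x > 0.76), and the caddy unmoved. On to the spice jar.

```bash
python3 -m handwheel '[[-0.08,0,0,0],[-0.16,0,0,0],[-0.22,-0.002,0,0],[-0.235,-0.003,0,0],[-0.235,-0.003,0.03,0],[-0.235,-0.003,0.1,0],[-0.235,-0.003,0.2,0],[-0.235,-0.003,0.28,0],[-0.235,-0.003,0.33,0],[-0.235,-0.003,0.35,0],[-0.235,-0.003,0.367,0],[-0.235,-0.003,0.367,0]]' && python3 -m handwheel '[[0,0,0,0],[0,0,0,0],[0,0,0,0],[0,0,0,0],[0,0,0,0],[0,0,0,0],[0,0,0,0],[0,0,0,0],[0,0,0,0],[0,0,0,0],[0,0,0,0]]' 20 12; python3 -c "
from h import *
go(.4478,-.0312,.17,-2.6498+np.pi/2)"
```

```text
time: 9.32
position: [0.643, 0.0743, 0.055]
tool_rot: [-0.245, 0.969, 0.0, -0.001]
ft_force: [-0.3, 0.7, 0.5]
grip_width: 0.0871
grip_force: 0.0
time: 10.23
position: [0.6447, 0.0745, 0.0564]
tool_rot: [-0.246, 0.969, -0.0, 0.0]
ft_force: [0.4, -1.3, 0.3]
grip_width: 0.0425
grip_force: 11.7
go [ 0.745  0.003 -0.379] turn 0.0007 q6 -2.12 dq6 0.0 t 10.2
```

```bash
python3 -m handwheel '[[0,0,-0.02,0],[0,0,-0.08,0],[0,0,-0.18,0],[0,0,-0.28,0],[0,0,-0.38,0],[0,0,-0.42,0],[0,0,-0.42,0],[0.06,0,-0.42,0],[0.16,0,-0.42,0],[0.28,0,-0.42,0],[0.4,0,-0.42,0],[0.52,0,-0.42,0],[0.63,0,-0.42,0],[0.71,0,-0.42,0],[0.745,0.003,-0.42,0],[0.745,0.003,-0.42,0],[0.745,0.003,-0.42,0]]'; python3 -c "
from h import *
c=vision.camera('side')
cv2.imwrite('pics/a7.png',cv2.resize(c['frame'][130:310,230:430],None,fx=3,fy=3)[:,:,::-1])
go(.4478,-.0312,.0564,-2.6498+np.pi/2)"
```

```text
time: 11.65
position: [0.4478, -0.031, 0.1817]
tool_rot: [-0.245, 0.97, 0.0, 0.0]
ft_force: [0.0, 1.0, -0.5]
grip_width: 0.0422
grip_force: 11.8
go [0.004 0.001 0.419] turn 0.0006 q6 -2.39 dq6 0.0 t 11.7
```

View pics/a7.png

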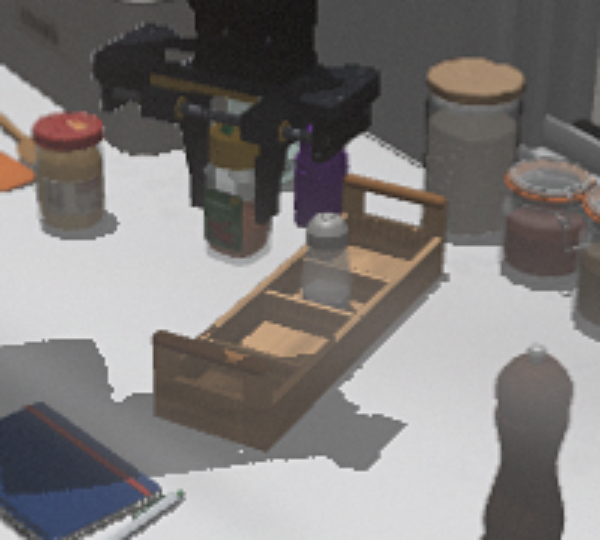

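The salt stands upright in the narrow cell (crop (327,260)), and the spice jar is held upright. I lower it.

```bash
python3 -m handwheel '[[0.003,0,0.04,0],[0.003,0,0.12,0],[0.003,0,0.22,0],[0.003,0,0.3,0],[0.003,0,0.35,0],[0.003,0,0.38,0],[0.003,0,0.395,0],[0.003,0,0.405,0],[0.003,0,0.41,0],[0.003,0,0.414,0],[0.003,0,0.417,0],[0.003,0,0.417,0],[0.003,0,0.417,0]]'; python3 -c "
from h import *
c=vision.camera('side')
go(.4478,-.0312,.0564,-2.6498+np.pi/2)"
```

```text
time: 12.78
position: [0.4469, -0.0315, 0.0577]
tool_rot: [-0.245, 0.969, -0.0, 0.001]
ft_force: [0.9, -0.0, -1.1]
grip_width: 0.0419
grip_force: 11.8
go [-0.003 -0.     0.004] turn 0.0007 q6 -2.39 dq6 0.0 t 12.8
```

```bash
python3 -m handwheel '[[0,0,0.002,0],[0,0,0.004,0],[0,0,0.006,0],[0,0,0.006,0]]' && python3 -m handwheel '[[0,0,0,0],[0,0,0,0],[0,0,0,0],[0,0,0,0],[0,0,0,0],[0,0,-0.03,0],[0,0,-0.1,0],[0,0,-0.2,0],[0,0,-0.3,0],[0,0,-0.4,0],[0,0,-0.48,0],[0,0,-0.48,0]]' 100; python3 -c "
from h import *
for a in (0,np.pi/4,-np.pi/4,np.pi/2): go(.4900,.3178,.2,a)"
```

```text
time: 13.17
position: [0.4471, -0.0317, 0.0561]
tool_rot: [-0.245, 0.969, -0.0, 0.001]
ft_force: [-0.5, -1.1, 6.4]
grip_width: 0.0423
grip_force: 11.8
time: 14.17
position: [0.4494, -0.0322, 0.2042]
tool_rot: [-0.246, 0.969, -0.003, 0.004]
ft_force: [1.3, -0.8, -0.6]
grip_width: 0.0869
grip_force: 0.0
go [-0.675  0.961  0.011] turn -0.171 q6 -2.39 dq6 -1.07 t 14.2
go [-0.675  0.961  0.011] turn 0.204 q6 -2.39 dq6 1.28 t 14.2
go [-0.675  0.961  0.011] turn -0.046 q6 -2.39 dq6 -0.29 t 14.2
go [-0.675  0.961  0.011] turn 0.079 q6 -2.39 dq6 0.5 t 14.2
```

```bash
python3 -m handwheel '[[-0.06,0.08,0,0],[-0.13,0.185,0,0],[-0.2,0.285,0,0],[-0.27,0.385,0,0],[-0.34,0.485,0,0],[-0.41,0.585,0,0],[-0.48,0.685,0,0],[-0.55,0.785,0,0],[-0.61,0.87,0,0],[-0.65,0.93,0,0],[-0.675,0.961,0,0],[-0.675,0.961,0,0],[-0.675,0.961,0,0]]'; python3 -c "
from h import *
c=vision.camera('top')
d=vision.outline_of('side','honey_jar') if 0 else None
s=vision.camera('side');m=vision.outline_of('side','honey_jar')
A=cv2.resize(c['frame'][150:310,250:410],None,fx=2.5,fy=2.5);B=cv2.resize(s['frame'][130:290,210:370],None,fx=2.5,fy=2.5)
cv2.imwrite('pics/a8.png',np.hstack([A,B])[:,:,::-1])
go(.4900,.3178,.083,-2.6498+np.pi/2)"
```

```text
time: 15.25
position: [0.4868, 0.3179, 0.1987]
tool_rot: [-0.246, 0.969, -0.001, -0.001]
ft_force: [0.0, -0.2, 0.7]
grip_width: 0.0868
grip_force: 0.0
go [-0.01  -0.002  0.387] turn 0.0004 q6 -1.68 dq6 0.0 t 15.4
```

View pics/a8.png

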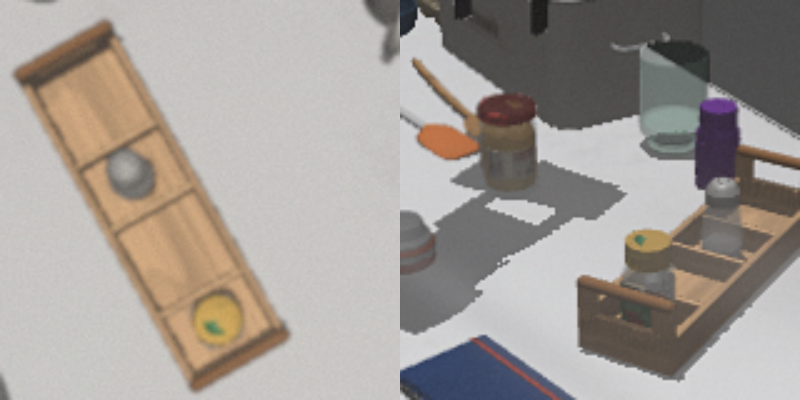

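Both are upright in their narrow cells (salt (130,172), spice (218,318) in the crop). I refit the caddy and take the honey jar by its lid.

```bash
python3 -m handwheel '[[-0.01,-0.002,0.03,0],[-0.01,-0.002,0.1,0],[-0.01,-0.002,0.2,0],[-0.01,-0.002,0.28,0],[-0.01,-0.002,0.34,0],[-0.01,-0.002,0.37,0],[-0.01,-0.002,0.38,0],[-0.01,-0.002,0.387,0],[-0.01,-0.002,0.387,0],[-0.01,-0.002,0.387,0]]' && python3 -m handwheel '[[0,0,0,0],[0,0,0,0],[0,0,0,0],[0,0,0,0],[0,0,0,0],[0,0,0,0],[0,0,0,0]]' 50 25; python3 -c "
from h import *
c=vision.camera('top')
m=vision.outline_of('top','caddy')[0]['mask'].astype(np.uint8)
for l in ('salt_shaker','spice_jar'):
  for e in vision.outline_of('top',l): 
    if abs(e['point'][1]-310)<40: m|=e['mask'].astype(np.uint8)
m=cv2.morphologyEx(m,cv2.MORPH_CLOSE,np.ones((9,9)))
v,s=fit([(c,m)],caddy,np.array([.5544,.0259,-2.6498]));print(v,s)
u=np.array([np.cos(v[2]),np.sin(v[2])]);print(v[:2]-.11*u,v[:2]+.044*u)
p=v[:2]-.11*u
go(*p,.25,v[2]+np.pi/2)"
```

```text
time: 16.23
position: [0.4913, 0.3196, 0.0843]
tool_rot: [-0.245, 0.969, 0.0, 0.001]
ft_force: [-0.7, 0.6, 0.1]
grip_width: 0.0874
grip_force: 0.0
time: 16.82
position: [0.4907, 0.3194, 0.0836]
tool_rot: [-0.246, 0.969, -0.0, 0.0]
ft_force: [-0.8, -0.6, 4.2]
grip_width: 0.0639
grip_force: 25.0
[ 0.5544  0.0259 -2.6498] 0.9034640192985535
[0.65136365 0.07784275] [0.51561454 0.0051229 ]
go [-0.088 -0.963 -0.555] turn 0.0007 q6 -1.68 dq6 0.0 t 17.0
```

```bash
python3 -m handwheel '[[0,0,-0.02,0],[0,0,-0.08,0],[0,0,-0.18,0],[0,0,-0.28,0],[0,0,-0.38,0],[0,0,-0.44,0],[0,0,-0.46,0],[-0.005,-0.04,-0.46,0],[-0.01,-0.12,-0.46,0],[-0.02,-0.22,-0.46,0],[-0.03,-0.33,-0.46,0],[-0.04,-0.44,-0.46,0],[-0.05,-0.55,-0.46,0],[-0.06,-0.66,-0.46,0],[-0.07,-0.77,-0.46,0],[-0.08,-0.87,-0.46,0],[-0.085,-0.93,-0.46,0],[-0.088,-0.963,-0.46,0],[-0.088,-0.963,-0.46,0],[-0.088,-0.963,-0.46,0]]'; python3 -c "
from h import *
c=vision.camera('side')
cv2.imwrite('pics/a9.png',cv2.resize(c['frame'][90:290,230:430],None,fx=3,fy=3)[:,:,::-1])
go(.6514,.0778,.0956,-2.6498+np.pi/2);print(robot.get_obs()['position'],robot.get_obs()['ft_force'],robot.get_obs()['grip_width'])"
```

```text
time: 18.68
position: [0.6497, 0.0785, 0.2198]
tool_rot: [-0.245, 0.969, 0.001, -0.002]
ft_force: [-0.8, 1.1, -4.8]
grip_width: 0.064
grip_force: 25.0
go [-0.005 -0.009  0.415] turn 0.0008 q6 -2.12 dq6 0.0 t 18.7
[0.64940384 0.07929394 0.22014162] [-0.63223329  0.53745212 -5.01734996] 0.06400695135404191
```

View pics/a9.png

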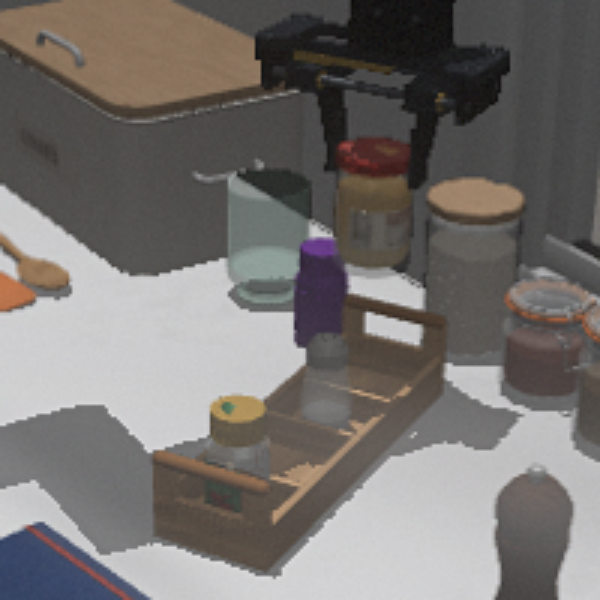

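The honey jar hangs upright over the wide end cell. I lower it.

```bash
python3 -m handwheel '[[-0.005,-0.007,0,0],[-0.005,-0.007,0.06,0],[-0.005,-0.007,0.14,0],[-0.005,-0.007,0.22,0],[-0.005,-0.007,0.29,0],[-0.005,-0.007,0.34,0],[-0.005,-0.007,0.37,0],[-0.005,-0.007,0.385,0],[-0.005,-0.007,0.395,0],[-0.005,-0.007,0.4,0],[-0.005,-0.007,0.404,0],[-0.005,-0.007,0.407,0],[-0.005,-0.007,0.41,0],[-0.005,-0.007,0.412,0],[-0.005,-0.007,0.412,0]]'
```

```text
time: 19.98
position: [0.6536, 0.0767, 0.0979]
tool_rot: [-0.245, 0.969, -0.0, 0.0]
ft_force: [-0.2, -0.6, -6.2]
grip_width: 0.064
grip_force: 25.0
```

```bash
python3 -m handwheel '[[0,0,0.003,0],[0,0,0.005,0],[0,0,0.007,0],[0,0,0.008,0],[0,0,0.008,0]]'
```

```text
time: 20.4
position: [0.6536, 0.0767, 0.0957]
tool_rot: [-0.246, 0.969, -0.0, 0.0]
ft_force: [-0.4, -0.0, -1.0]
grip_width: 0.0637
grip_force: 25.0
```

```bash
python3 -m handwheel '[[0,0,0.001,0],[0,0,0.002,0],[0,0,0.002,0]]' && python3 -m handwheel '[[0,0,0,0],[0,0,0,0],[0,0,0,0],[0,0,0,0],[0,0,-0.03,0],[0,0,-0.1,0],[0,0,-0.2,0],[0,0,-0.3,0],[0,0,-0.4,0],[0,0,-0.47,0],[0,0,-0.47,0]]' 100; python3 -c "
from h import *
for a in (-2.6498+np.pi/2,0,np.pi/2): go(.5147,-.2873,.235,a)"
```

```text
time: 20.65
position: [0.6537, 0.0768, 0.0956]
tool_rot: [-0.245, 0.969, -0.0, 0.0]
ft_force: [-1.7, -0.5, 2.8]
grip_width: 0.0639
grip_force: 25.0
time: 21.57
position: [0.6569, 0.0767, 0.2424]
tool_rot: [-0.246, 0.969, -0.002, 0.006]
ft_force: [0.5, -0.2, -1.1]
grip_width: 0.0869
grip_force: 0.0
go [ 0.995 -0.841  0.02 ] turn 0.0007 q6 -2.12 dq6 0.0 t 21.6
go [ 0.995 -0.841  0.02 ] turn -0.171 q6 -2.12 dq6 -1.07 t 21.6
go [ 0.995 -0.841  0.02 ] turn 0.079 q6 -2.12 dq6 0.5 t 21.6
```

```bash
python3 -m handwheel '[[0.05,-0.04,0,0.01],[0.14,-0.12,0,0.02],[0.24,-0.2,0,0.03],[0.34,-0.285,0,0.04],[0.44,-0.37,0,0.05],[0.54,-0.455,0,0.06],[0.64,-0.54,0,0.07],[0.74,-0.625,0,0.075],[0.84,-0.71,0,0.079],[0.92,-0.78,0,0.079],[0.97,-0.82,0,0.079],[0.995,-0.841,0,0.079],[0.995,-0.841,0,0.079],[0.995,-0.841,0,0.079]]'; python3 -c "
from h import *
c=vision.camera('top');s=vision.camera('side')
A=cv2.resize(c['frame'][150:310,230:390],None,fx=2.5,fy=2.5);B=cv2.resize(s['frame'][150:310,290:450],None,fx=2.5,fy=2.5)
cv2.imwrite('pics/a10.png',np.hstack([A,B])[:,:,::-1])
go(.5147,-.2873,.13,np.pi/2)"
```

```text
time: 22.73
position: [0.5109, -0.2865, 0.2352]
tool_rot: [0.001, 1.0, 0.001, -0.0]
ft_force: [0.8, 0.5, 0.5]
grip_width: 0.087
grip_force: 0.0
go [-0.011 -0.006  0.351] turn 0.0002 q6 -2.27 dq6 0.0 t 22.8
```

View pics/a10.png

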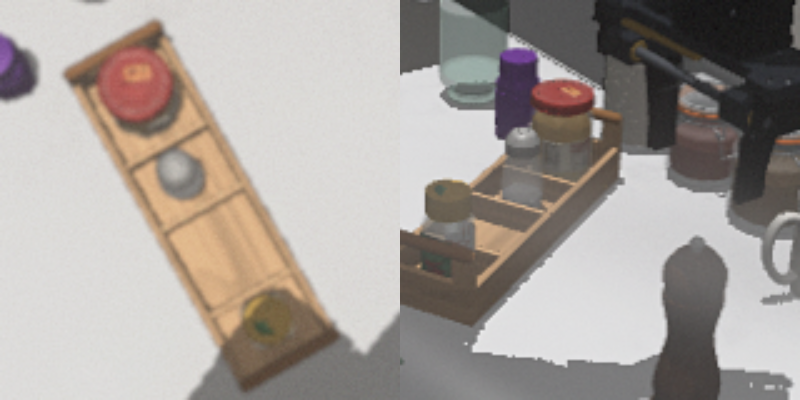

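The honey jar, salt and spice all sit upright in their cells. Now the mill.

```bash
python3 -m handwheel '[[-0.011,-0.006,0.02,0],[-0.011,-0.006,0.08,0],[-0.011,-0.006,0.16,0],[-0.011,-0.006,0.24,0],[-0.011,-0.006,0.3,0],[-0.011,-0.006,0.33,0],[-0.011,-0.006,0.345,0],[-0.011,-0.006,0.35,0],[-0.011,-0.006,0.35,0],[-0.011,-0.006,0.35,0]]' && python3 -m handwheel '[[0,0,0,0],[0,0,0,0],[0,0,0,0],[0,0,0,0],[0,0,0,0],[0,0,0,0],[0,0,0,0],[0,0,0,0],[0,0,0,0]]' 30 18; python3 -c "
from h import *
go(.5157,.0051,.27)"
```

```text
time: 23.67
position: [0.5152, -0.2894, 0.1317]
tool_rot: [-0.0, 1.0, -0.001, 0.001]
ft_force: [-0.5, 0.2, -0.1]
grip_width: 0.0869
grip_force: 0.0
time: 24.42
position: [0.5143, -0.2888, 0.1307]
tool_rot: [0.0, 1.0, 0.0, -0.0]
ft_force: [0.2, 0.2, 0.7]
grip_width: 0.0473
grip_force: 18.0
go [-0.004  0.98  -0.464] turn 0.0 q6 -2.27 dq6 0 t 24.4
```

```bash
python3 -m handwheel '[[0,0,-0.02,0],[0,0,-0.08,0],[0,0,-0.18,0],[0,0,-0.28,0],[0,0,-0.38,0],[0,0,-0.44,0],[0,0,-0.46,0],[0,0.04,-0.46,0],[0,0.12,-0.46,0],[0,0.22,-0.46,0],[0,0.33,-0.46,0],[0,0.44,-0.46,0],[0,0.55,-0.46,0],[0,0.66,-0.46,0],[0,0.77,-0.46,0],[0,0.87,-0.46,0],[-0.002,0.94,-0.46,0],[-0.004,0.98,-0.46,0],[-0.004,0.98,-0.46,0],[-0.004,0.98,-0.46,0]]'; python3 -c "
from h import *
c=vision.camera('side')
cv2.imwrite('pics/a11.png',cv2.resize(c['frame'][90:290,230:430],None,fx=3,fy=3)[:,:,::-1])
o=robot.get_obs();print(o['position'],o['grip_width'],o['ft_force'])
go(.5157,.0051,.1427)"
```

```text
time: 26.08
position: [0.5149, 0.0053, 0.2676]
tool_rot: [-0.001, 1.0, -0.0, -0.001]
ft_force: [-0.0, -0.5, -1.7]
grip_width: 0.0478
grip_force: 18.0
[0.5152757  0.00444331 0.2678738 ] 0.04759849487818925 [-0.06639528  0.25926852 -1.58275465]
go [-0.002  0.002  0.417] turn 0.0 q6 -1.78 dq6 0 t 26.1
```

View pics/a11.png

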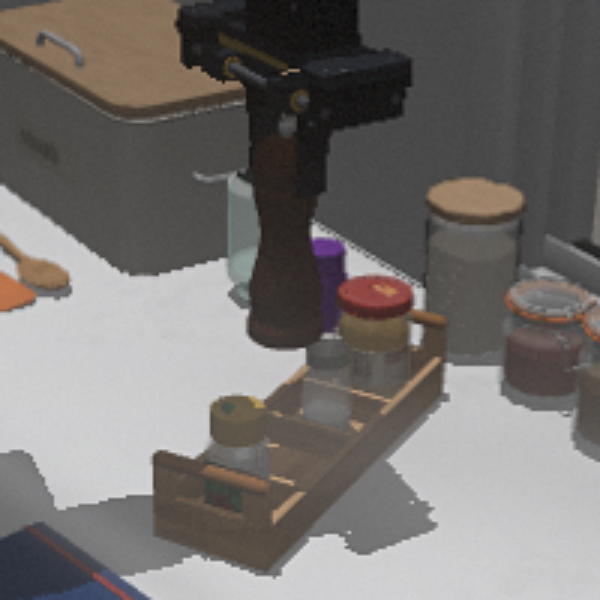

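The mill hangs upright over the free wide cell. I lower it.

```bash
python3 -m handwheel '[[-0.001,0.002,0.02,0],[-0.001,0.002,0.08,0],[-0.001,0.002,0.16,0],[-0.001,0.002,0.23,0],[-0.001,0.002,0.29,0],[-0.001,0.002,0.34,0],[-0.001,0.002,0.37,0],[-0.001,0.002,0.385,0],[-0.001,0.002,0.395,0],[-0.001,0.002,0.402,0],[-0.001,0.002,0.407,0],[-0.001,0.002,0.411,0],[-0.001,0.002,0.414,0],[-0.001,0.002,0.416,0],[-0.001,0.002,0.416,0]]'
```

```text
time: 27.38
position: [0.516, 0.0057, 0.1441]
tool_rot: [0.0, 1.0, -0.0, 0.0]
ft_force: [-0.7, -0.2, -2.2]
grip_width: 0.0475
grip_force: 18.0
```

```bash
python3 -m handwheel '[[0,0,0.002,0],[0,0,0.004,0],[0,0,0.005,0],[0,0,0.006,0],[0,0,0.006,0]]'
```

```text
time: 27.8
position: [0.5165, 0.0056, 0.1426]
tool_rot: [0.0, 1.0, -0.0, 0.001]
ft_force: [0.0, 1.0, 2.3]
grip_width: 0.0472
grip_force: 18.0
```

Contact at about 4 N. I release, rise and move clear.

```bash
python3 -m handwheel '[[0,0,0,0],[0,0,0,0],[0,0,0,0],[0,0,0,0],[0,0,0,0],[0,0,-0.03,0],[0,0,-0.1,0],[0,0,-0.2,0],[0,0,-0.3,0],[0,0,-0.4,0],[0,0,-0.4,0]]' 100 && python3 -m handwheel '[[0,-0.1,0,0],[0,-0.2,0,0],[0,-0.32,0,0],[0,-0.44,0,0],[0,-0.56,0,0],[0,-0.68,0,0],[0,-0.78,0,0],[0,-0.85,0,0],[0,-0.9,0,0],[0,-0.9,0,0],[0,-0.9,0,0]]'; python3 -c "
from h import *
c=vision.camera('top');s=vision.camera('side')
A=cv2.resize(c['frame'][120:350,150:450],None,fx=1.33,fy=1.33);B=cv2.resize(s['frame'][110:340,190:490],None,fx=1.33,fy=1.33)
cv2.imwrite('pics/a12.png',np.hstack([A,B])[:,:,::-1])"
```

```text
time: 28.72
position: [0.5196, 0.005, 0.2686]
tool_rot: [-0.0, 1.0, -0.001, 0.006]
ft_force: [1.6, -0.5, 0.0]
grip_width: 0.087
grip_force: 0.0
time: 29.63
position: [0.5155, -0.2641, 0.2617]
tool_rot: [0.001, 1.0, 0.001, -0.0]
ft_force: [-0.3, -0.1, -0.8]
grip_width: 0.0869
grip_force: 0.0
```

View pics/a12.png

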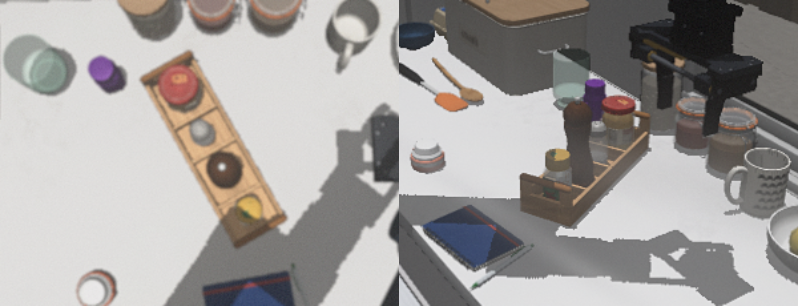

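The row reads honey jar, salt, mill, spice. All are upright in their cells, and the bystanders are untouched.

```bash
python3 -c "
from rig import job
print(job.hand_in())"
```

```text
the job is handed in; nothing more can be done
None
```

I handed the job in at about 30 s on the robot's clock: from the wide end the caddy holds the red-lidded jar, salt shaker, pepper mill and spice jar, all upright, with the mug, timer and green glass left where they stood.

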